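Mix the slim bottle on the touch mixer

ROBOT

A 6-joint arm with a two-finger parallel gripper is mounted at the origin on the work surface. World frame = base frame: x ahead of the robot, y to its left, z up, the work surface at z = 0. Lengths are in m, angles in rad, forces in N, time in s.
With the tool pointing down it reaches from about 0.25 to 0.775 m from the base axis. Payload 4 kg.
Tool frame: the origin (TCP) lies on the centre line of the jaws, within the pads' length; the fingertips stand arm.tip_reach ahead of it and the grasp point (between the pads) is the TCP (arm.tip_reach is the distance from the TCP to the fingertips, in m); z points along the fingers, y is the direction in which the jaws open and shut (so a half turn about z gives the same grasp; the last joint's range is limited). The gripper opens to 85 mm and grips with 20 to 120 N. Pads are 22 mm wide; open, the fingers measure 114 mm over their backs; the gripper's body (76 mm by 85 mm) begins 54 mm behind the grasp point. The pads swing forward as they close: fully open they stand 13 mm farther back than shut.
Start: joints at [1.183, 0.087, 1.371, -0, 1.684, -0.103], TCP at [0.155, 0.528, 0.25] pointing down, gripper open.
Joint ranges: [-3.1, 3.1], [-0.76, 2.03], [0.27, 2.55], [-1.08, 4.22], [0.17, 2.65], [-2.57, 2.57]. Speed limits (rad/s): [2.79, 2.79, 3.14, 3.14, 3.14, 3.14].

INTERFACE

Orientations are given as a unit quaternion [x, y, z, w].
In Python, from station import monitor, cams, arm gives the robot as it stands.
- The arm moves only by the tool arm_command, never from a script. Its argument "increments" is text: rows parted by semicolons, each of 7 numbers parted by spaces: the shift along the tool's x, y, z in cm, then the turn, a rotation vector about the tool's x, y, z in rad, then the gripper's target within -1 to 1 (fully open at 1, half-way at 0, shut at -1). In form: tx ty tz rx ry rz hand; .... A call has 1 to 20 rows; each row is the pose to reach, as a shift and turn from the pose measured when the call began, along the tool's axes at that moment; what a row does not reach only later rows make up. A row lasts 1/12 s, in which the tool goes at most 41.7 mm and 7.16 degrees, less where a joint would pass 70% of its speed; a pose out of reach is approached as far as the arm can. A call with a gripper value outside its range is refused whole. The fingers move at their own pace and stop on an object; the grip force is fixed at half the most. Time passes only in rows, so rows that repeat a pose let the fingers close. It gives the time, the measured TCP pose, the force and the opening at its end, in the units of the state.
- monitor.sense(): the state, without advancing time (a new reading comes with each control period).
- cams.camera(name): name is "side" or "top" or "wrist"; returns the picture (384x512x3 uint8, red, green, blue); there is no depth.
- cams.camera_params(name): a dict with "fx", "fy", "cx", "cy" (pixels), "T" (4x4, takes a point from camera to world coordinates). Camera axes: x right, y down, z forward; pixel columns grow to the right and rows downward; lengths in m; the calibration is good to about 2 mm. A picture is of the moment at which its call begins: read the wrist's pose just before it. camera_params takes no time and is no camera call; for the wrist camera it gives the pose at the moment of the call.
- arm.sign_off(): hands the job in, once; it reports no verdict.
The state is a dict: "time": time; "joint_pos": joint angles; "qd": joint speeds; "effort": joint torques, N m; "eef_pos": TCP position; "orientation": TCP orientation; "force": force on the tool from outside, world axes, zero at the start; "ft_torque": the same for the moment, N m; "gripper_width": finger opening in m.
Only numpy, scipy, OpenCV 4.12 (cv2) and the standard library are available. Lean on these libraries where they do the work, as an engineer would, in place of code of your own. Each camera call takes 0.05 s, during which the arm holds its last target.

TASK

Pick up the tall slim bottle (not the squat jar of the same make) and press its base down on the middle of the touch mixer's sprung round pad until the pad is fully down, keeping it there for a good second. Then lift it off and stand the bottle upright in the middle of the cork disc, and let go.

Things in the scene. Friction and masses are not known exactly. Their poses are not given: they have to be found in the camera images.
- bottle: Slim closed white plastic bottle with grey cap, 105 mm tall: straight round body 42 mm in diameter up to 84 mm, then a shoulder, cap 28 mm in diameter from 91 mm up; 0.1 to 0.2 kg. It stands on a ribbed black mat whose top is 5 mm above the table, near a squat jar of the same make (64 mm wide, 59 mm tall) and small models. Origin: centre of the underside, z up.
- pad_top (a point): Centre of the top face of the mixer's sprung pad, a flat black rubber disc 64 mm in diameter; the point sinks with the pad. Released, it lies 109 mm above the table. The pad sits on a grey box-shaped mixer fixed to the table, 120 by 140 mm and 80 mm high (83 mm at the steel ring round the pad). z up.
- pad (a joint): How far the pad is pressed straight down, in m: 0 released, 0.012 fully down against its stop. The spring starts to yield at about 2.5 N and takes about 10 N to bring fully down; it comes back up by itself.
- disc: Flat round cork disc fixed to the table, 100 mm in diameter and 6 mm thick, between the mat and the mixer. Origin: centre of its underside, on the table; z up.
There are look-alikes about, which are no part of the job. Leave any purple look-alike of the bottle alone.

How it is judged:
By the outcome, as a careful person would: the job done as asked, in the order asked, and still so for the second after the job is handed in, with the robot touching nothing.
It also fails if it takes over 48 s, if anything falls off the work surface, if the arm or the gripper's body presses on something with over 40 N, if the wrist force passes 120 N, or if a joint passes its speed limit or range.

## Working session

There is one attempt and no reset: what is moved stays moved. The work goes in short steps, Python scripts to look and compute and a tool call to move; the robot and the scene stay as the last step left them, time stands still between calls to the robot, and variables do not carry over. Pictures are saved under pics/ and viewed, and the job is handed in when it is done.

Besides the shell and the picture viewer there is one more tool, called after "Request:" by a JSON object that holds its "name" and its "arguments", one argument or row to a line. arm_command: Moves the arm, as the interface text tells. Its arguments: {"type":"object","properties":{"increments":{"type":"string"}},"required":["increments"]}

```bash
mkdir -p pics; ls; python3 - <<'E'
from station import monitor, cams, arm
import cv2
s=monitor.sense(); print(s, arm.tip_reach)
for n in ["side","top","wrist"]:
    cv2.imwrite(f"pics/{n}0.png",cams.camera(n)[:,:,::-1]); print(n,cams.camera_params(n))
E
```

```text
pics
{'time': 0.0, 'joint_pos': array([ 1.18291331e+00,  8.79949665e-02,  1.37232368e+00,  2.23322167e-06,
        1.68357613e+00, -1.03144129e-01]), 'qd': array([ 0.0015298 ,  0.00087233, -0.00226567, -0.00014584, -0.00105571,
        0.0003416 ]), 'effort': array([-7.07453310e-04, -3.51864874e+01, -3.13270783e+01, -5.51973358e-05,
        1.07209649e-02,  2.87977855e-05]), 'eef_pos': array([0.15434823, 0.52741164, 0.249082  ]), 'orientation': array([ 1.41888766e-01,  9.89881939e-01, -1.11627512e-03, -2.80847258e-04]), 'force': array([-0.2157388 ,  0.15637323,  0.75187479]), 'ft_torque': array([ 0.0225678 , -0.03578145,  0.02193866]), 'gripper_width': 0.08596644793302376} 0.019
side {'fx': 391.03725595927443, 'fy': 391.03725595927443, 'cx': 247.74931186840942, 'cy': 190.5563124979011, 'T': array([[ 0.97863644, -0.15443914,  0.13571759,  0.34011   ],
       [-0.2052122 , -0.77418235,  0.59877344, -0.5217516 ],
       [ 0.01259611, -0.61383242, -0.78933586,  0.72053974],
       [ 0.        ,  0.        ,  0.        ,  1.        ]])}
top {'fx': 446.06338600474186, 'fy': 446.06338600474186, 'cx': 248.7577212265713, 'cy': 189.86317707182914, 'T': array([[ 8.52458431e-03, -9.99360528e-01,  3.47255849e-02,
         4.12645537e-01],
       [-9.99963087e-01, -8.55678636e-03, -7.78817474e-04,
        -2.97847021e-02],
       [ 1.07545885e-03, -3.47176639e-02, -9.99396582e-01,
         1.24671555e+00],
       [ 0.00000000e+00,  0.00000000e+00,  0.00000000e+00,
         1.00000000e+00]])}
wrist {'fx': 295.7360048745508, 'fy': 295.7360048745508, 'cx': 254.0629885064203, 'cy': 195.42942812534332, 'T': array([[ 0.28026992,  0.91726637,  0.28296852,  0.08176841],
       [ 0.95991876, -0.26714617, -0.08478739,  0.54812822],
       [-0.00217866,  0.29539014, -0.95537423,  0.37222291],
       [ 0.        ,  0.        ,  0.        ,  1.        ]])}
```

View pics/side0.png

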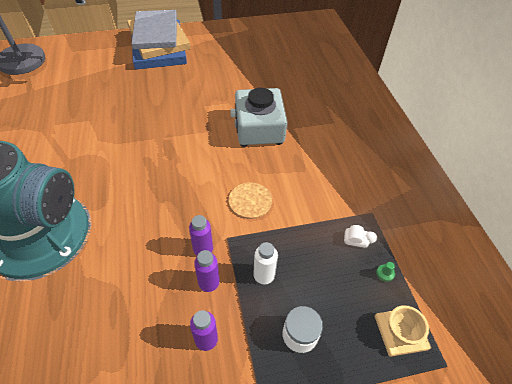

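View pics/top0.png

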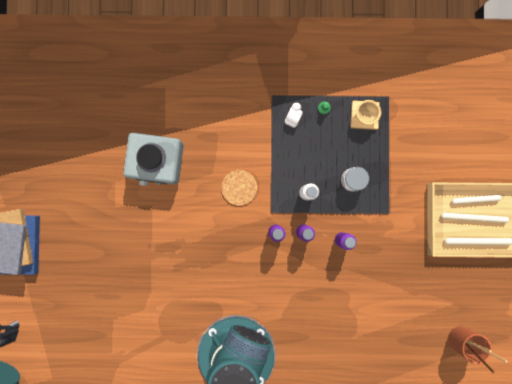

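View pics/wrist0.png

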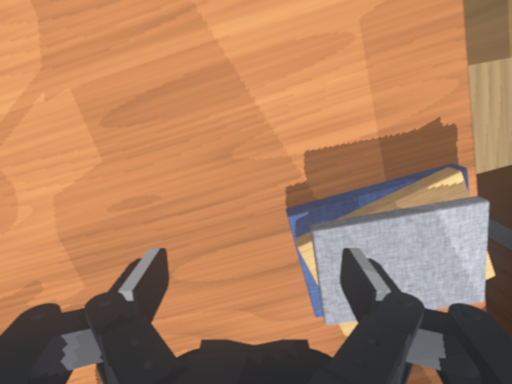

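Side view: white slim bottle at (265,262), squat jar at (302,330), purple bottles at (201,235), (207,270) and (203,330), cork at (250,200), pad at (260,98). Top view: the same bottle at (309,191), jar at (355,179), cork at (239,188), pad at (150,157). The slim white one with the grey cap fits the description. Next: confirm it in a crop and measure.

```bash
cat > h.py <<'E'
import numpy as np, cv2
def ray(p,uv):
    T=p['T']; d=np.array([(uv[0]-p['cx'])/p['fx'],(uv[1]-p['cy'])/p['fy'],1.]); return T[:3,3],T[:3,:3]@d
def plane(p,uv,z):
    o,d=ray(p,uv); return o+d*(z-o[2])/d[2]
def tri(p1,u1,p2,u2):
    o1,d1=ray(p1,u1);o2,d2=ray(p2,u2)
    A=np.stack([d1,-d2],1); t=np.linalg.lstsq(A,o2-o1,rcond=None)[0]
    a=o1+t[0]*d1;b=o2+t[1]*d2
    return (a+b)/2,np.linalg.norm(a-b)
def proj(p,X):
    c=np.linalg.inv(p['T'])@np.append(X,1); return np.array([p['fx']*c[0]/c[2]+p['cx'],p['fy']*c[1]/c[2]+p['cy']])
E
python3 - <<'E'
import cv2,numpy as np
s=cv2.imread('pics/side0.png');t=cv2.imread('pics/top0.png')
def c(im,x,y,r,k): return cv2.resize(im[y-r:y+r,x-r:x+r],(380,280*0+380),interpolation=cv2.INTER_CUBIC)
a=np.hstack([c(s,265,262,30,6),c(t,309,191,25,6)])
cv2.imwrite('pics/crop1.png',a)
b=np.hstack([c(s,262,115,40,6),c(t,150,157,40,6)])
cv2.imwrite('pics/crop2.png',b)
for n,im,(x,y,r) in [('side',s,(262,100,30)),('top',t,(150,157,25)),('side_cork',s,(250,200,40)),('top_cork',t,(239,188,30)),('side_bot',s,(265,262,28)),('top_bot',t,(309,191,18))]:
    w=im[y-r:y+r,x-r:x+r]; h=cv2.cvtColor(w,cv2.COLOR_BGR2HSV)
    if 'cork' in n: print(n, w[r,r],h[r,r],h[3,3])
    elif 'bot' in n: m=(h[...,2]>90)&(h[...,1]<60)
    else: m=h[...,2]<45
    if 'cork' in n: m=(abs(h[...,0].astype(int)-int(h[r,r,0]))<6)&(h[...,1]<160)&(h[...,2]>150)
    k,l,st,ce=cv2.connectedComponentsWithStats(m.astype(np.uint8))
    for i in range(1,k):
        if st[i,4]>30: print(n,st[i]+np.array([x-r,y-r,0,0,0]),ce[i]+[x-r,y-r])
E
```

```text
side [248  98  25  10  84] [258.76190476 104.03571429]
side_cork [130 200 248] [ 18 121 248] [ 13 155 217]
side_cork [ 210  160   80   80 4201] [247.55843847 199.9240657 ]
side_cork [274 160  11  12  34] [280.14705882 164.85294118]
top_cork [125 193 246] [ 17 125 246] [ 12 157 171]
top_cork [ 209  158   60   60 3198] [238.2329581  186.95090682]
side_bot [277 234  16  11  76] [285.01315789 238.78947368]
side_bot [254 242  25  43 842] [265.13895487 263.15795724]
top_bot [299 182  21  19 303] [308.97689769 191.29372937]
```

View pics/crop1.png

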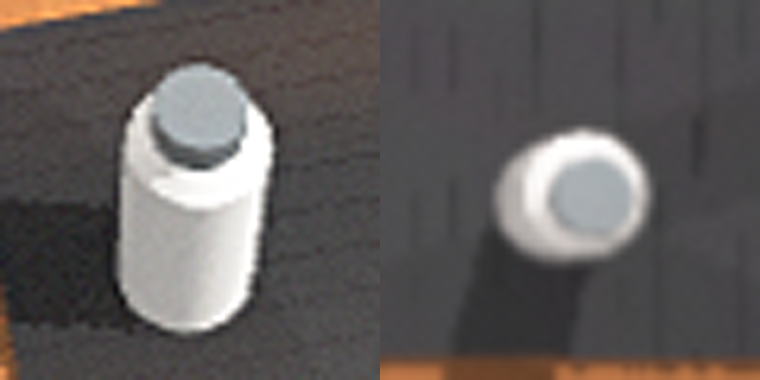

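View pics/crop2.png

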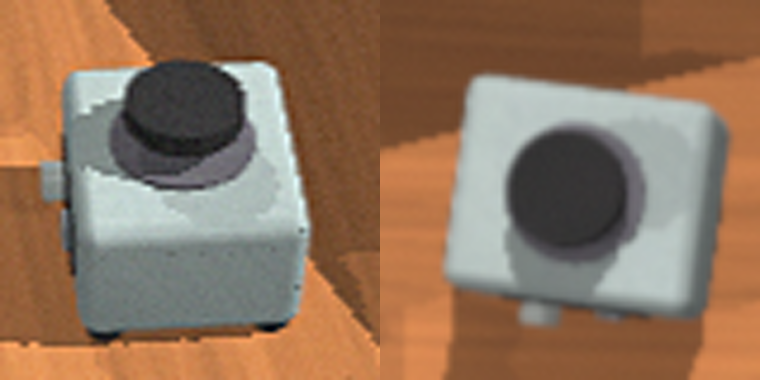

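```bash
python3 - <<'E'
import cv2,numpy as np
from h import *
from station import cams
P={n:cams.camera_params(n) for n in('side','top')}
im={n:cv2.imread(f'pics/{n}0.png') for n in P}
def seg(n,x,y,r,f):
    K=4
    w=cv2.resize(im[n][y-r:y+r,x-r:x+r],None,fx=K,fy=K,interpolation=cv2.INTER_CUBIC)
    m=f(w,cv2.cvtColor(w,cv2.COLOR_BGR2HSV)).astype(np.uint8)
    k,l,st,ce=cv2.connectedComponentsWithStats(m); i=l[2*r*K//4+r*K//2,r*K] or 1+np.argmax(st[1:,4])
    c=max(cv2.findContours((l==i).astype(np.uint8),0,1)[0],key=cv2.contourArea)
    e=cv2.fitEllipse(cv2.convexHull(c)); 
    o=(np.array(e[0])+.5)/K-.5+[x-r,y-r]; print(n,o,np.array(e[1])/K); return o
cork=lambda w,h:(w[...,0]>85)&(h[...,2]>180)
a=seg('side',250,200,32,cork);b=seg('top',239,188,24,cork)
print('cork tri',tri(P['side'],a,P['top'],b),plane(P['side'],a,.006),plane(P['top'],b,.006))
blk=lambda w,h:(h[...,2]<75)
b=seg('top',149,156,20,blk)
for s in [(260.5,95.9)]:
    print('pad',tri(P['side'],s,P['top'],b),plane(P['side'],s,.109),plane(P['top'],b,.109))
cap=lambda w,h:(h[...,2]>120)&(h[...,2]<195)&(h[...,1]>15)
a=np.array([266.0,248.2]);b=np.array([311.3,191.2])
print('cap',tri(P['side'],a,P['top'],b),plane(P['side'],a,.11),plane(P['top'],b,.11))
# body bottom: side lowest pt
print('bottle base front', plane(P['side'],(264.0,283.5),.005))
for z in(.005,.05,.09,.11):print(z,proj(P['side'],[*plane(P['top'],b,.11)[:2],z]))
E
```

```text
side [240.06012344 201.03929901] [ 69.53517914 104.69172668]
top [238.82092857 186.70004082] [36.22301865 36.76073074]
cork tri (array([ 0.45277324, -0.0011925 , -0.00217507]), np.float64(0.024003371298389132)) [ 0.43969202 -0.00577066  0.006     ] [ 0.46432974 -0.00301566  0.006     ]
top [149.38525772 157.07305717] [24.87715912 25.68290329]
pad (array([0.53516   , 0.22427466, 0.10781685]), np.float64(0.0022551149110795906)) [0.53590245 0.2226765  0.109     ] [0.5339264  0.22423255 0.109     ]
cap (array([ 0.45042554, -0.19056037,  0.10767545]), np.float64(0.0005151856906826557)) [ 0.45026032 -0.19186214  0.11      ] [ 0.45009715 -0.19017575  0.11      ]
bottle base front [ 0.44703763 -0.2107717   0.005     ]
0.005 [263.1146181  273.72871456]
0.05 [264.14784606 263.163722  ]
0.09 [265.15291696 252.88664185]
0.11 [265.68967819 247.3981354 ]
```

```bash
cat >> h.py <<'E'
from scipy.spatial.transform import Rotation as Ro
def delta(X,s):
    R=Ro.from_quat(s['orientation']); d=R.inv().apply(np.array(X)-s['eef_pos'])*100
    v=(Ro.from_matrix(R.as_matrix())).as_matrix()
    # turn to make z exactly down keeping yaw
    z=v[:,2]; ax=np.cross(z,[0,0,-1]); return np.round(d,2), np.round(R.inv().apply(ax),4), 'eef',np.round(s['eef_pos'],4)
E
python3 - <<'E'
from h import *
from station import monitor
print(delta([.5,.2,.28],monitor.sense()))
E
```

```text
(array([-42.37, -21.73,  -3.03]), array([-0.0017, -0.0002,  0.    ]), 'eef', array([0.1544, 0.5275, 0.2494]))
```

Request:
{"name": "arm_command", "arguments": {
  "increments": "-3 -1.5 -1 0 0 0 1; -6 -3 -2 0 0 0 1; -9 -4.6 -3 0 0 0 1; -12 -6.2 -3 0 0 0 1; -15 -7.7 -3 0 0 0 1; -18 -9.2 -3 0 0 0 1; -21 -10.8 -3 0 0 0 1; -24 -12.3 -3 0 0 0 1; -27 -13.8 -3 0 0 0 1; -30 -15.4 -3 0 0 0 1; -33 -17 -3 0 0 0 1; -36 -18.5 -3 0 0 0 1; -39 -20 -3 0 0 0 1; -41 -21 -3 0 0 0 1; -42.4 -21.7 -3 0 0 0 1; -42.4 -21.7 -3 0 0 0 1; -42.4 -21.7 -3 0 0 0 1"
}}

```text
time: 1.57
eef_pos: [0.5005, 0.1997, 0.2789]
orientation: [0.143, 0.99, -0.001, -0.001]
force: [-0.0, 0.2, 0.6]
gripper_width: 0.0851
```

```bash
python3 - <<'E'
from h import *
from station import monitor,cams
import pickle
s=monitor.sense();print(s['time'],s['force'],s['joint_pos'])
p=cams.camera_params('wrist');cv2.imwrite('pics/w1.png',cams.camera('wrist')[:,:,::-1])
pickle.dump(p,open('w1.pkl','wb'))
print(proj(p,[.535,.224,.109]),proj(p,[.464,-.003,.006]))
print(delta([.42,-.03,.28],monitor.sense()))
E
```

```text
1.5667 [-0.00801005  0.2238742   0.55891736] [ 2.74934676e-01  6.04834344e-02  1.34296781e+00 -8.88476269e-04
  1.74095989e+00 -1.00959506e+00]
[286.84251963 205.99254909] [106.62540889 178.490177  ]
(array([  1.2 , -24.35,  -0.03]), array([-0.0018, -0.0015,  0.    ]), 'eef', array([0.5   , 0.2003, 0.2792]))
```

View pics/w1.png

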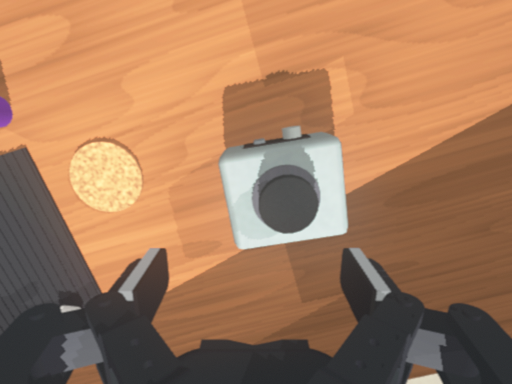

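The wrist view shows the pad at about (289,203) and the cork at (106,176), both close to my predictions. I'll refine both and go on to the bottle.

```bash
python3 - <<'E'
from h import *
from station import monitor,cams
import pickle
p=pickle.load(open('w1.pkl','rb'));im=cv2.imread('pics/w1.png');K=4
def seg(x,y,r,f):
    w=cv2.resize(im[y-r:y+r,x-r:x+r],None,fx=K,fy=K,interpolation=cv2.INTER_CUBIC)
    m=f(w,cv2.cvtColor(w,cv2.COLOR_BGR2HSV)).astype(np.uint8)
    m=cv2.morphologyEx(m,cv2.MORPH_OPEN,np.ones((9,9)));m=cv2.morphologyEx(m,cv2.MORPH_CLOSE,np.ones((9,9)))
    c=max(cv2.findContours(m,0,1)[0],key=cv2.contourArea)
    e=cv2.fitEllipse(cv2.convexHull(c));o=(np.array(e[0])+.5)/K-.5+[x-r,y-r];print(o,np.array(e[1])/K,e[2]);return o
blk=lambda w,h:(h[...,2]<62)
def cork(w,h): return (w[...,0]>95)&(h[...,2]>150)
o=seg(289,203,36,blk);print('pad',plane(p,o,.109))
t=cams.camera_params('top'); b=(149.39,157.07);print(tri(p,o,t,b)); print(tri(p,o,cams.camera_params('side'),(260.5,95.9)))
o=seg(106,176,44,cork);print('cork',plane(p,o,.006),tri(p,o,t,(238.8,186.7)))
print(delta([.40,-.19,.25],monitor.sense()))
E
```

```text
Traceback (most recent call last):
ValueError: max() iterable argument is empty
```

```bash
python3 - <<'E'
from h import *
from station import monitor,cams
import pickle
p=pickle.load(open('w1.pkl','rb'));im=cv2.imread('pics/w1.png');K=4
print(im[203,280:330:3].max(1), im[176,60:150:5].tolist())
def seg(x,y,r,f):
    w=cv2.resize(im[y-r:y+r,x-r:x+r],None,fx=K,fy=K,interpolation=cv2.INTER_CUBIC)
    m=f(w,cv2.cvtColor(w,cv2.COLOR_BGR2HSV)).astype(np.uint8)
    m=cv2.morphologyEx(m,cv2.MORPH_OPEN,np.ones((9,9)));m=cv2.morphologyEx(m,cv2.MORPH_CLOSE,np.ones((9,9)))
    c=max(cv2.findContours(m,0,1)[0],key=cv2.contourArea)
    e=cv2.fitEllipse(cv2.convexHull(c));o=(np.array(e[0])+.5)/K-.5+[x-r,y-r];print(o,np.array(e[1])/K,e[2]);return o
blk=lambda w,h:(h[...,2]<95)
def cork(w,h): return (w[...,0]>105)&(h[...,2]>150)
o=seg(289,203,36,blk);print('pad',plane(p,o,.109))
t=cams.camera_params('top'); b=(149.39,157.07);print(tri(p,o,t,b)); print(tri(p,o,cams.camera_params('side'),(260.5,95.9)))
o=seg(106,176,44,cork);print('cork',plane(p,o,.006),tri(p,o,t,(238.8,186.7)))
print(delta([.40,-.19,.25],monitor.sense()))
E
```

```text
[ 82  83  83  84  82  81  82  82  82  82  82  83  83 178 233 232 232] [[111, 168, 238], [108, 165, 236], [133, 192, 242], [142, 204, 248], [149, 216, 251], [165, 231, 254], [156, 224, 253], [147, 215, 251], [150, 216, 251], [169, 235, 254], [150, 217, 251], [142, 204, 248], [168, 234, 255], [154, 221, 253], [157, 224, 253], [152, 219, 252], [151, 219, 253], [105, 158, 231]]
[287.28881836 202.4826889 ] [58.61654663 59.94516754] 106.09624481201172
pad [0.531378   0.22541766 0.109     ]
(array([0.53460615, 0.22582577, 0.10055177]), np.float64(0.0007046594715275485))
(array([0.53469134, 0.22553578, 0.10590906]), np.float64(0.004195025324380647))
[103.80592346 174.51676941] [112.91685486 124.31212616] 99.59521484375
cork [ 0.45776142 -0.00434974  0.006     ] (array([ 0.46093931, -0.00318755,  0.00785978]), np.float64(0.006629960544841104))
(array([ -1.39, -40.26,   3.  ]), array([-0.0018, -0.0015,  0.    ]), 'eef', array([0.5   , 0.2003, 0.2792]))
```

Request:
{"name": "arm_command", "arguments": {
  "increments": "0 -3 1 0 0 0 1; 0 -6 1 0 0 0 1; 0 -9 1 0 0 0 1; 0 -12 1 0 0 0 1; 0 -15 1 0 0 0 1; 0 -18 1 0 0 0 1; 0 -21 1 0 0 0 1; -0.5 -24 1 0 0 0 1; -1 -27 1 0 0 0 1; -1 -30 1 0 0 0 1; -1 -33 1 0 0 0 1; -1.4 -36 1 0 0 0 1; -1.4 -38.5 1 0 0 0 1; -1.4 -40 1 0 0 0 1; -1.4 -40.2 1 0 0 0 1; -1.4 -40.2 1 0 0 0 1; -1.4 -40.2 1 0 0 0 1"
}}

```text
time: 3.03
eef_pos: [0.4006, -0.1881, 0.2701]
orientation: [0.141, 0.99, -0.0, -0.001]
force: [-0.1, 0.5, 0.6]
gripper_width: 0.085
```

```bash
python3 - <<'E'
from h import *
from station import monitor,cams
import pickle
s=monitor.sense();print(s['time'],s['force'],s['joint_pos'])
p=cams.camera_params('wrist');cv2.imwrite('pics/w2.png',cams.camera('wrist')[:,:,::-1])
pickle.dump(p,open('w2.pkl','wb'))
print(proj(p,[.45,-.19,.11]),proj(p,[.464,-.003,.006]))
E
```

```text
3.0333 [-0.07198043  0.45029382  0.55668674] [-5.66274340e-01 -1.56978690e-01  1.56861642e+00 -1.34280229e-03
  1.73091440e+00 -1.85371921e+00]
[266.61274036 228.79122796] [401.48457448 170.72534118]
```

View pics/w2.png

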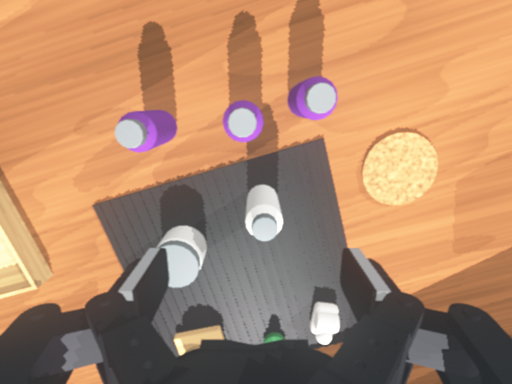

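```bash
python3 - <<'E'
from h import *
from station import monitor,cams
import pickle
K=4
P={k:pickle.load(open(k+'.pkl','rb')) for k in('w1','w2')};P['side0']=cams.camera_params('side');P['top0']=cams.camera_params('top')
def seg(n,x,y,r,f):
    im=cv2.imread(f'pics/{n}.png')
    w=cv2.resize(im[y-r:y+r,x-r:x+r],None,fx=K,fy=K,interpolation=cv2.INTER_CUBIC)
    m=f(w,cv2.cvtColor(w,cv2.COLOR_BGR2HSV)).astype(np.uint8)
    m=cv2.morphologyEx(m,cv2.MORPH_OPEN,np.ones((9,9)))
    c=max(cv2.findContours(m,0,1)[0],key=cv2.contourArea)
    e=cv2.fitEllipse(cv2.convexHull(c));o=(np.array(e[0])+.5)/K-.5+[x-r,y-r];print(n,o.round(1),np.round(np.array(e[1])/K,1));return o
cap=lambda w,h:(h[...,1]>15)&(h[...,0]>80)&(h[...,0]<115)&(h[...,2]>140)
cork=lambda w,h:(w[...,0]>125)&(h[...,2]>190)
c={n:seg(n,*a,cap) for n,a in {'w2':(264,227,18),'top0':(311,191,9),'side0':(266,248,10)}.items()}
for n in c: print('cap',n,plane(P[n],c[n],.11))
print(tri(P['w2'],c['w2'],P['side0'],c['side0']),tri(P['w2'],c['w2'],P['top0'],c['top0']))
d={n:seg(n,*a,cork) for n,a in {'w1':(106,176,42),'w2':(400,168,42),'top0':(239,187,22),'side0':(250,200,26)}.items()}
for n in d: print('cork',n,plane(P[n],d[n],.006))
print(tri(P['w2'],d['w2'],P['w1'],d['w1']))
print(monitor.sense()['time'])
E
```

```text
Traceback (most recent call last):
ValueError: max() iterable argument is empty
```

```bash
cat > m.py <<'E'
from h import *
from station import monitor,cams
import pickle
K=4
P={k:pickle.load(open(k+'.pkl','rb')) for k in('w1','w2')};P['side0']=cams.camera_params('side');P['top0']=cams.camera_params('top')
def seg(n,x,y,r,f):
    im=cv2.imread(f'pics/{n}.png')
    w=cv2.resize(im[y-r:y+r,x-r:x+r],None,fx=K,fy=K,interpolation=cv2.INTER_CUBIC)
    m=f(w,cv2.cvtColor(w,cv2.COLOR_BGR2HSV)).astype(np.uint8)
    m=cv2.morphologyEx(m,cv2.MORPH_OPEN,np.ones((9,9)))
    c=max(cv2.findContours(m,0,1)[0],key=cv2.contourArea)
    e=cv2.fitEllipse(cv2.convexHull(c));o=(np.array(e[0])+.5)/K-.5+[x-r,y-r];print(n,o.round(1),np.round(np.array(e[1])/K,1));return o
def cap(w,h):
    c=w[w.shape[0]//2,w.shape[1]//2].astype(int); return np.abs(w.astype(int)-c).max(2)<22
cork=lambda w,h:(w[...,0]>118)&(h[...,2]>190)
E
python3 - <<'E'
from m import *
c={n:seg(n,*a,cap) for n,a in {'w2':(264,227,18),'top0':(311,191,9),'side0':(266,248,10)}.items()}
for n in c: print('cap',n,plane(P[n],c[n],.11))
print(tri(P['w2'],c['w2'],P['side0'],c['side0']),tri(P['w2'],c['w2'],P['top0'],c['top0']))
d={n:seg(n,*a,cork) for n,a in {'w1':(106,176,42),'w2':(400,168,42),'top0':(239,187,22),'side0':(250,200,26)}.items()}
for n in d: print('cork',n,plane(P[n],d[n],.006))
print(tri(P['w2'],d['w2'],P['w1'],d['w1']))
print(monitor.sense()['time'])
E
```

```text
w2 [264.4 229.2] [22.5 25.5]
top0 [311.5 192.1] [10.2 11.5]
side0 [266.1 248.5] [12.4 14.8]
cap w2 [ 0.44976771 -0.19229785  0.11      ]
cap top0 [ 0.44776014 -0.19074014  0.11      ]
cap side0 [ 0.45031866 -0.19255153  0.11      ]
(array([ 0.45025672, -0.19229399,  0.10932832]), np.float64(0.0003921919263783495)) (array([ 0.44775249, -0.19103376,  0.11427614]), np.float64(0.0017967086117959934))
w1 [105.3 176.7] [66.4 77.6]
w2 [405.  170.4] [76.6 90.1]
top0 [241.8 185.7] [4.6 6.4]
side0 [246.8 196. ] [31.7 34.9]
cork w1 [ 0.46113334 -0.00371957  0.006     ]
cork w2 [0.46489487 0.00159234 0.006     ]
cork top0 [ 0.46725325 -0.01139015  0.006     ]
cork side0 [0.45762492 0.00531802 0.006     ]
(array([ 0.46169619, -0.00080757,  0.01187904]), np.float64(0.0021949780132698962))
3.0833
```

The cap triangulates to z≈0.109, matching the expected 0.110, with the bottle at (0.450, -0.192). Going to grasp.

```bash
python3 - <<'E'
from h import *
from station import monitor
print(delta([.45,-.192,.068],monitor.sense()))
E
```

```text
(array([-4.87,  1.01, 20.2 ]), array([-0.0012, -0.0013,  0.    ]), 'eef', array([ 0.4007, -0.188 ,  0.2701]))
```

Request:
{"name": "arm_command", "arguments": {
  "increments": "-2.5 0.5 2 0 0 0 1; -4.9 1 4 0 0 0 1; -4.9 1 6 0 0 0 1; -4.9 1 7.5 0 0 0 1; -4.9 1 9 0 0 0 1; -4.9 1 11 0 0 0 1; -4.9 1 13 0 0 0 1; -4.9 1 15 0 0 0 1; -4.9 1 17 0 0 0 1; -4.9 1 18.5 0 0 0 1; -4.9 1 19.5 0 0 0 1; -4.9 1 20.2 0 0 0 1; -4.9 1 20.2 0 0 0 1; -4.9 1 20.2 0 0 0 1"
}}

```text
time: 4.25
eef_pos: [0.4507, -0.1919, 0.0685]
orientation: [0.141, 0.99, -0.001, -0.0]
force: [-0.1, -0.1, 0.4]
gripper_width: 0.0855
```

```bash
python3 - <<'E'
from h import *
from station import monitor,cams
cv2.imwrite('pics/s3.png',cv2.resize(cams.camera('side')[150:350,170:430,::-1],None,fx=3,fy=3))
cv2.imwrite('pics/t3.png',cv2.resize(cams.camera('top')[90:250,200:400,::-1],None,fx=3.5,fy=3.5))
print(delta([.45,-.192,.068],monitor.sense()))
E
```

```text
(array([0.12, 0.01, 0.13]), array([-0.0017,  0.0012,  0.    ]), 'eef', array([ 0.4511, -0.1925,  0.0693]))
```

View pics/s3.png

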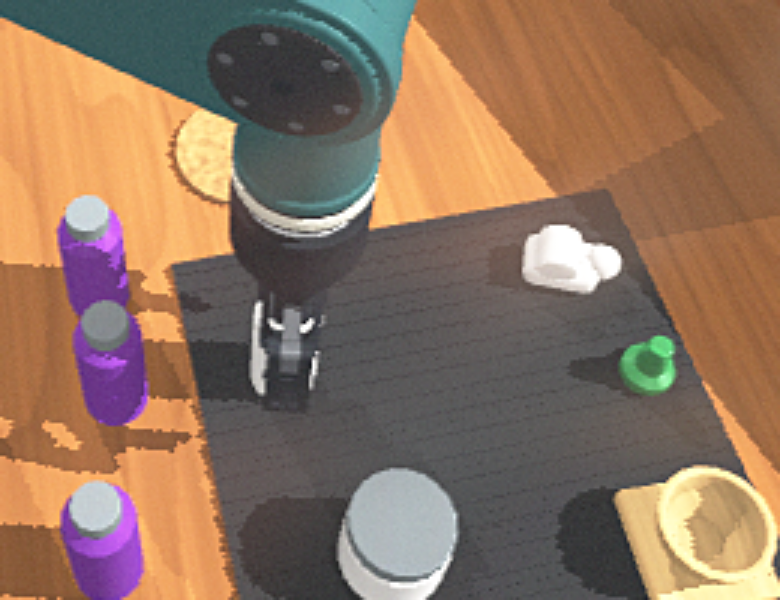

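The bottle (crop around (285,345)) sits between the jaws and nothing else is near them. Closing and lifting.

Request:
{"name": "arm_command", "arguments": {
  "increments": "0 0 0 0 0 0 -1; 0 0 0 0 0 0 -1; 0 0 0 0 0 0 -1; 0 0 0 0 0 0 -1; 0 0 0 0 0 0 -1; 0 0 0 0 0 0 -1; 0 0 0 0 0 0 -1; 0 0 0 0 0 0 -1; 0 0 0 0 0 0 -1; 0 0 0 0 0 0 -1"
}}

```text
time: 5.18
eef_pos: [0.4516, -0.1927, 0.0701]
orientation: [0.141, 0.99, -0.001, 0.001]
force: [0.5, 1.1, 4.9]
gripper_width: 0.0403
```

```bash
python3 - <<'E'
from station import monitor
s=monitor.sense();print(s['eef_pos'],s['force'],s['gripper_width'],s['time'])
E
```

```text
[ 0.45164366 -0.19267493  0.07010684] [0.5106562  1.06673346 4.85554434] 0.040272678215569485 5.1833
```

Request:
{"name": "arm_command", "arguments": {
  "increments": "0 0 -1 0 0 0 -1; 0 0 -2.5 0 0 0 -1; 0 0 -4.5 0 0 0 -1; 0 0 -7 0 0 0 -1; 0 0 -9.5 0 0 0 -1; 0 0 -12 0 0 0 -1; 0 0 -14.5 0 0 0 -1; 0 0 -16.5 0 0 0 -1; 0 0 -17.7 0 0 0 -1; 0 0 -18 0 0 0 -1; 0 0 -18 0 0 0 -1; 0 0 -18 0 0 0 -1"
}}

```text
time: 6.18
eef_pos: [0.4507, -0.192, 0.2485]
orientation: [0.141, 0.99, -0.001, -0.0]
force: [-0.7, -0.2, -2.0]
gripper_width: 0.0405
```

```bash
python3 - <<'E'
from h import *
from station import monitor,cams
s=monitor.sense();print(s['eef_pos'],s['force'],s['ft_torque'],s['gripper_width'],s['time'])
a=cams.camera('side')[:,:,::-1];cv2.imwrite('pics/s4.png',a)
cv2.imwrite('pics/s4c.png',cv2.resize(a[150:300,190:390],None,fx=3.8,fy=3.8,interpolation=cv2.INTER_CUBIC))
p=cams.camera_params('side');print(proj(p,s['eef_pos']),proj(p,s['eef_pos']-[0,0,.065]))
print(delta([.534,.2245,.25],s))
E
```

```text
[ 0.45070635 -0.191951    0.24850869] [-0.72639176 -0.23916176 -2.01108877] [0.01287116 0.01609534 0.00247163] 0.04051089168810236 6.1833
[270.88014578 202.14671114] [268.51218661 225.72898305]
(array([ 3.62, 42.32, -0.2 ]), array([-0.0013, -0.0001,  0.    ]), 'eef', array([ 0.4507, -0.192 ,  0.2485]))
```

View pics/s4c.png

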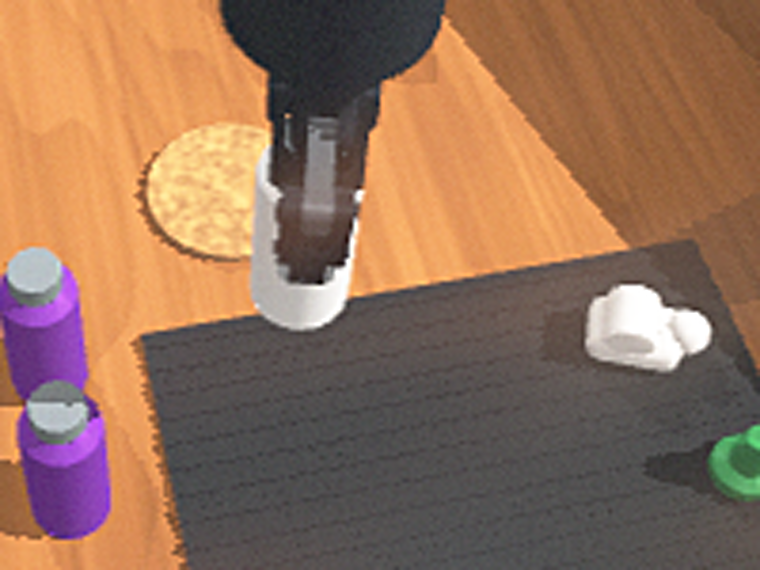

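Request:
{"name": "arm_command", "arguments": {
  "increments": "0 2 0 0 0 0 -1; 0 4.5 -1 0 0 0 -1; 0 7.5 -1 0 0 0 -1; 0.5 10.5 -1 0 0 0 -1; 1 13.5 -1 0 0 0 -1; 1 16.5 -1 0 0 0 -1; 1.5 19.5 -1 0 0 0 -1; 2 22.5 -1 0 0 0 -1; 2 25.5 -1 0 0 0 -1; 2.5 28.5 -1 0 0 0 -1; 3 31.5 -1 0 0 0 -1; 3 34.5 -1 0 0 0 -1; 3.4 37.5 -1 0 0 0 -1; 3.6 40 -1 0 0 0 -1; 3.6 41.5 -1 0 0 0 -1; 3.6 42.3 -1 0 0 0 -1; 3.6 42.3 -1 0 0 0 -1; 3.6 42.3 -1 0 0 0 -1"
}}

```text
time: 7.73
eef_pos: [0.5339, 0.2236, 0.2568]
orientation: [0.141, 0.99, -0.001, -0.001]
force: [0.9, -0.8, -1.9]
gripper_width: 0.0407
```

```bash
python3 - <<'E'
from h import *
from station import monitor,cams
s=monitor.sense();print(s['force'],s['ft_torque'],s['gripper_width'],s['time'])
a=cams.camera('side')[:,:,::-1];cv2.imwrite('pics/s5.png',a)
t=cams.camera('top')[:,:,::-1];cv2.imwrite('pics/t5.png',t)
cv2.imwrite('pics/s5c.png',cv2.resize(a[20:170,180:340],None,fx=4,fy=4,interpolation=cv2.INTER_CUBIC))
cv2.imwrite('pics/t5c.png',cv2.resize(t[110:230,90:290],None,fx=3.8,fy=3.8,interpolation=cv2.INTER_CUBIC))
print(delta([.534,.225,.18],s))
E
```

```text
[ 0.85151534 -0.76823641 -1.90723914] [-0.00476765 -0.06004078 -0.00803296] 0.040660047031544765 7.7333
(array([0.02, 0.16, 7.68]), array([-0.0029, -0.0021,  0.    ]), 'eef', array([0.5339, 0.2236, 0.2568]))
```

View pics/s5c.png

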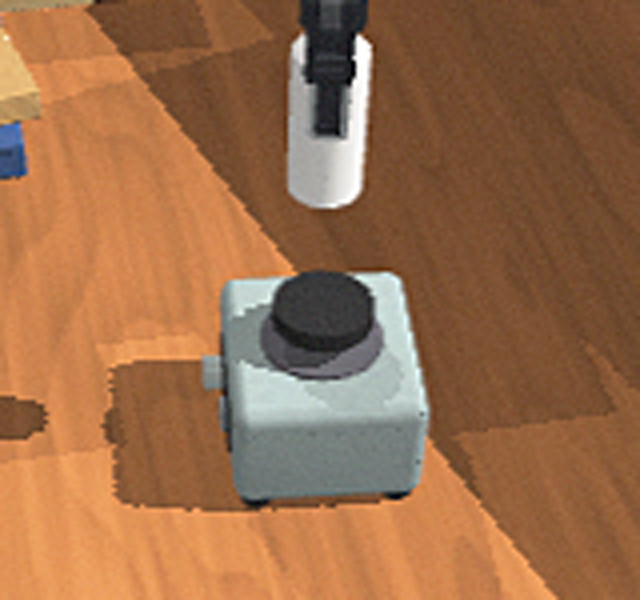

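View pics/t5c.png

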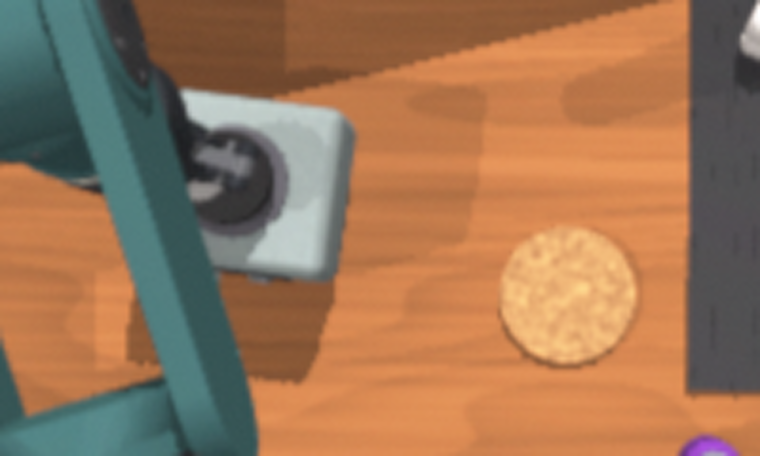

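The bottle is upright in the grip and above the pad, whose centre in the side crop is about (324,302). Descending to just above contact.

Request:
{"name": "arm_command", "arguments": {
  "increments": "0 0.1 1.5 0 0 0 -1; 0 0.15 3.5 0 0 0 -1; 0 0.15 5 0 0 0 -1; 0 0.15 6.3 0 0 0 -1; 0 0.15 7.2 0 0 0 -1; 0 0.15 7.7 0 0 0 -1; 0 0.15 7.7 0 0 0 -1; 0 0.15 7.7 0 0 0 -1; 0 0.15 7.7 0 0 0 -1"
}}

```text
time: 8.58
eef_pos: [0.5349, 0.2243, 0.1818]
orientation: [0.142, 0.99, -0.0, 0.0]
force: [0.7, -0.1, -0.4]
gripper_width: 0.0405
```

```bash
python3 - <<'E'
from h import *
from station import monitor,cams
s=monitor.sense();print(s['force'],s['ft_torque'],s['gripper_width'],s['time'])
a=cams.camera('side')[:,:,::-1]
cv2.imwrite('pics/s6c.png',cv2.resize(a[50:150,200:320],None,fx=6,fy=6,interpolation=cv2.INTER_CUBIC))
w=cams.camera('wrist')[:,:,::-1];cv2.imwrite('pics/w6.png',w)
print(delta([.534,.225,.162],s))
E
```

```text
[ 0.70724968 -0.0798105  -0.42512924] [-0.07825522 -0.01979661  0.06017482] 0.04051965905976524 8.5833
(array([0.11, 0.04, 1.98]), array([-0.0007,  0.0007, -0.    ]), 'eef', array([0.5349, 0.2243, 0.1818]))
```

View pics/s6c.png

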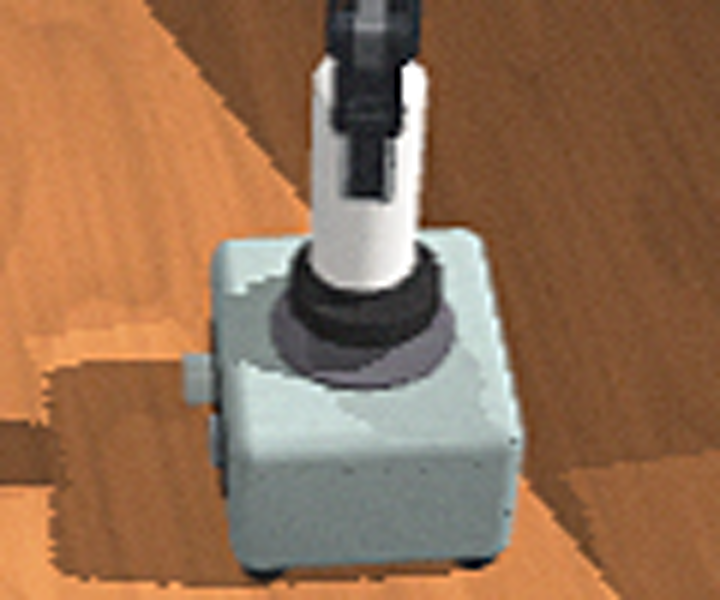

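View pics/w6.png

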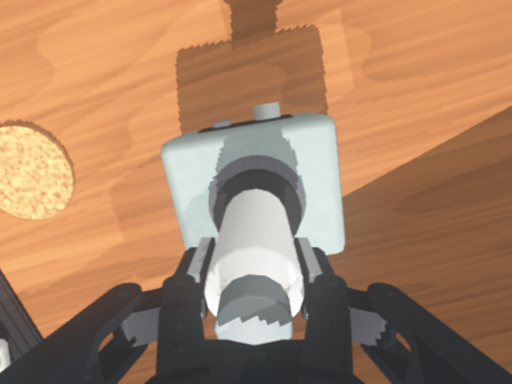

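Bottle and pad are both centred at column ≈365 in the side crop, and laterally at ≈258 in the wrist view. Pressing in steps while watching the force.

Request:
{"name": "arm_command", "arguments": {
  "increments": "0.05 0.05 0.3 0 0 0 -1; 0.05 0.05 0.6 0 0 0 -1; 0.05 0.05 0.9 0 0 0 -1; 0.05 0.05 1.2 0 0 0 -1; 0.05 0.05 1.4 0 0 0 -1; 0.05 0.05 1.4 0 0 0 -1"
}}

```text
time: 9.18
eef_pos: [0.5348, 0.2253, 0.1684]
orientation: [0.142, 0.99, -0.0, 0.001]
force: [-0.2, 0.7, 4.1]
gripper_width: 0.0411
```

```bash
python3 - <<'E'
from h import *
from station import monitor,cams
s=monitor.sense();print(s['force'],s['ft_torque'],s['gripper_width'],s['time'])
print(delta([.534,.225,.162],s))
E
```

```text
[-0.20999136  0.72199008  4.12614778] [-0.02017804  0.1160909   0.07878403] 0.041096612159104234 9.1833
(array([ 0.07, -0.05,  0.64]), array([ 0.0001,  0.0017, -0.    ]), 'eef', array([0.5348, 0.2253, 0.1684]))
```

Request:
{"name": "arm_command", "arguments": {
  "increments": "0 0 0.2 0 0 0 -1; 0 0 0.4 0 0 0 -1; 0 0 0.6 0 0 0 -1; 0 0 0.75 0 0 0 -1; 0 0 0.75 0 0 0 -1; 0 0 0.75 0 0 0 -1"
}}

```text
time: 9.68
eef_pos: [0.5349, 0.2253, 0.1628]
orientation: [0.142, 0.99, 0.0, 0.002]
force: [-2.3, -0.7, 7.1]
gripper_width: 0.0408
```

```bash
python3 - <<'E'
from h import *
from station import monitor,cams
s=monitor.sense();print(s['force'],s['ft_torque'],s['gripper_width'],s['time'])
print(delta([.534,.225,.162],s))
E
```

```text
[-2.33684572 -0.65132278  7.08350916] [-0.24136459  0.53688171  0.03390153] 0.04081121878048069 9.6833
(array([ 0.08, -0.05,  0.08]), array([0.0006, 0.003 , 0.    ]), 'eef', array([0.5349, 0.2253, 0.1628]))
```

Request:
{"name": "arm_command", "arguments": {
  "increments": "0 0 0.2 0 0 0 -1; 0 0 0.4 0 0 0 -1; 0 0 0.5 0 0 0 -1; 0 0 0.5 0 0 0 -1"
}}

```text
time: 10.02
eef_pos: [0.5351, 0.2252, 0.162]
orientation: [0.142, 0.99, 0.0, 0.003]
force: [-6.2, -1.6, 15.7]
gripper_width: 0.0406
```

```bash
python3 - <<'E'
from h import *
from station import monitor,cams
s=monitor.sense();print(s['force'],s['ft_torque'],s['gripper_width'],s['time'])
print(delta([.534,.225,.162],s))
a=cams.camera('side')[:,:,::-1]
cv2.imwrite('pics/s7c.png',cv2.resize(a[50:150,200:320],None,fx=6,fy=6,interpolation=cv2.INTER_CUBIC))
E
```

```text
[-6.1512528  -1.55933852 15.73425163] [-0.524529    1.1471965  -0.01503917] 0.04063983210652157 10.0167
(array([ 0.1 , -0.05, -0.  ]), array([0.0016, 0.0053, 0.    ]), 'eef', array([0.5351, 0.2252, 0.162 ]))
```

View pics/s7c.png

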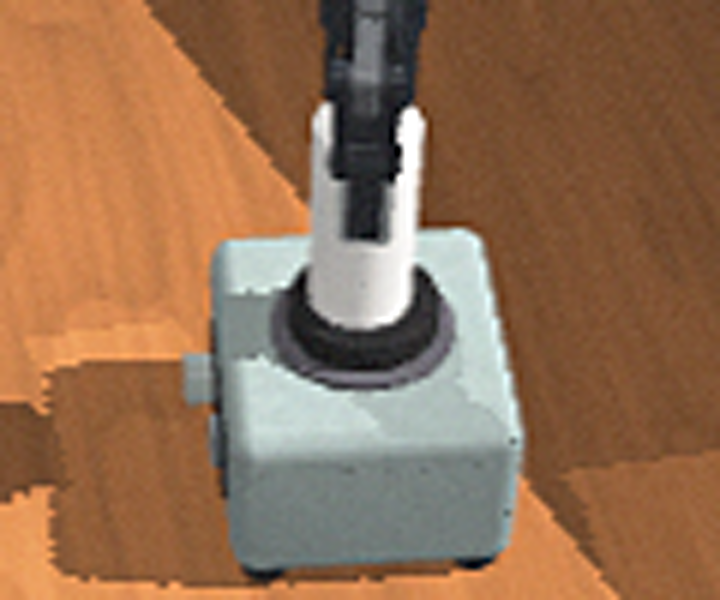

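The pad is on its stop: force went from 7 to 16 N for 0.8 mm of travel, and TCP z is 0.162 as predicted. Holding for 1.5 s at the same offset.

Request:
{"name": "arm_command", "arguments": {
  "increments": "0 0 0.4 0 0 0 -1; 0 0 0.4 0 0 0 -1; 0 0 0.4 0 0 0 -1; 0 0 0.4 0 0 0 -1; 0 0 0.4 0 0 0 -1; 0 0 0.4 0 0 0 -1; 0 0 0.4 0 0 0 -1; 0 0 0.4 0 0 0 -1; 0 0 0.4 0 0 0 -1; 0 0 0.4 0 0 0 -1; 0 0 0.4 0 0 0 -1; 0 0 0.4 0 0 0 -1; 0 0 0.4 0 0 0 -1; 0 0 0.4 0 0 0 -1; 0 0 0.4 0 0 0 -1; 0 0 0.4 0 0 0 -1; 0 0 0.4 0 0 0 -1; 0 0 0.4 0 0 0 -1; 0 0 0.4 0 0 0 -1; 0 0 0.4 0 0 0 -1"
}}

```text
time: 11.73
eef_pos: [0.535, 0.2252, 0.162]
orientation: [0.142, 0.99, 0.001, 0.004]
force: [-5.6, -1.8, 14.7]
gripper_width: 0.0405
```

```bash
python3 - <<'E'
from h import *
from station import monitor,cams
s=monitor.sense();print(s['force'],s['ft_torque'],s['gripper_width'],s['time'])
print(delta([.534,.225,.25],s))
E
```

```text
[-5.63728414 -1.83667703 14.7205493 ] [-0.54537436  1.20512737 -0.04111789] 0.040468630105034264 11.7333
(array([ 0.03, -0.03, -8.8 ]), array([0.0024, 0.0072, 0.    ]), 'eef', array([0.535 , 0.2252, 0.162 ]))
```

Request:
{"name": "arm_command", "arguments": {
  "increments": "0 0 -0.5 0 0.007 0 -1; 0 0 -1.2 0 0.007 0 -1; 0 0 -2.5 0 0.007 0 -1; 0 0 -4 0 0.007 0 -1; 0 0 -5.5 0 0.007 0 -1; 0 0 -7 0 0.007 0 -1; 0 0 -8 0 0.007 0 -1; 0 0 -8.8 0 0.007 0 -1; 0 0 -8.8 0 0.007 0 -1; 0 0 -8.8 0 0.007 0 -1"
}}

```text
time: 12.57
eef_pos: [0.5343, 0.2252, 0.2496]
orientation: [0.141, 0.99, 0.001, 0.0]
force: [-0.4, 0.6, -1.8]
gripper_width: 0.0407
```

```bash
python3 - <<'E'
from m import *
s=monitor.sense();print(s['force'],s['ft_torque'],s['gripper_width'],s['time'])
a=cams.camera('side')[:,:,::-1];cv2.imwrite('pics/s8.png',a)
cv2.imwrite('pics/s8c.png',np.hstack([cv2.resize(a[30:130,200:300],(390,390),interpolation=cv2.INTER_CUBIC),cv2.resize(a[170:230,220:280],(390,390),interpolation=cv2.INTER_CUBIC)]))
p=cams.camera_params('wrist');w=cams.camera('wrist')[:,:,::-1];cv2.imwrite('pics/w8.png',w);pickle.dump(p,open('w8.pkl','wb'))
print(proj(p,[.4643,-.003,.006]))
def cork(w,h): 
    m=((w[...,0]>112)&(h[...,2]>190)).astype(np.uint8); return cv2.morphologyEx(cv2.morphologyEx(m,2,np.ones((7,7))),3,np.ones((21,21)))
for n,a in {'side0':(250,200,28),'top0':(239,187,22),'w1':(106,176,44)}.items():
    d=seg(n,*a,cork);print(plane(P[n],d,.006))
E
```

```text
[-0.44961075  0.57051862 -1.7828401 ] [ 0.01480029 -0.00132467 -0.00523269] 0.040729244464228244 12.5667
[ 64.24923672 164.5851778 ]
side0 [250.1 199.6] [34.9 43.3]
[ 0.4629317  -0.00622125  0.006     ]
top0 [239.  187.1] [33.8 34.2]
[ 0.46331495 -0.00347642  0.006     ]
w1 [103.5 173.8] [ 70.2 101.8]
[ 0.45674615 -0.00426489  0.006     ]
```

View pics/s8c.png

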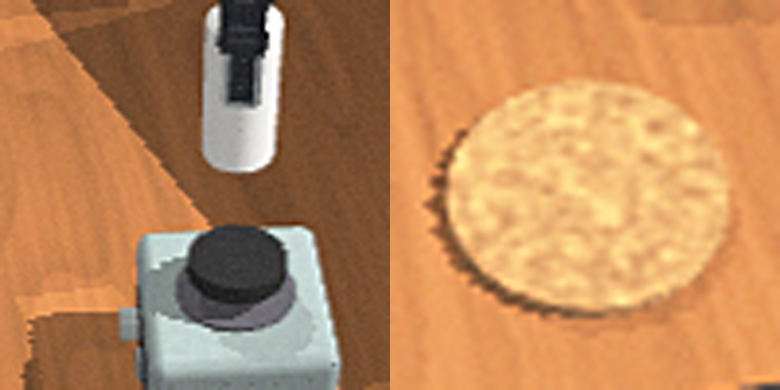

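The pad is back up and the bottle is still upright in the grip. Cork centre is about (0.463, -0.0045), with side and top agreeing to 3 mm.

```bash
python3 - <<'E'
from m import *
print(tri(P['side0'],(250.1,199.6),P['top0'],(239,187.1)), tri(P['side0'],(250.1,199.6),P['w2'],(400,168.5)))
print(delta([.463,-.0045,.20],monitor.sense()))
E
```

```text
(array([ 0.46345316, -0.00345651,  0.00212583]), np.float64(0.00015346646305930203)) (array([ 0.46385788, -0.00053133, -0.00253259]), np.float64(0.001104840529191578))
(array([  0.37, -24.03,   4.83]), array([ 0.001 , -0.0019,  0.    ]), 'eef', array([0.5339, 0.225 , 0.2486]))
```

Request:
{"name": "arm_command", "arguments": {
  "increments": "0 -2 0 0 0 0 -1; 0 -4.5 0 0 0 0 -1; 0 -7.5 0 0 0 0 -1; 0 -10.5 0 0 0 0 -1; 0.2 -13.5 1 0 0 0 -1; 0.2 -16.5 2 0 0 0 -1; 0.4 -19.5 3 0 0 0 -1; 0.4 -22 4 0 0 0 -1; 0.4 -23.5 4.8 0 0 0 -1; 0.4 -24 4.8 0 0 0 -1; 0.4 -24 4.8 0 0 0 -1; 0.4 -24 4.8 0 0 0 -1"
}}

```text
time: 13.67
eef_pos: [0.463, -0.0037, 0.2004]
orientation: [0.142, 0.99, 0.001, -0.001]
force: [-0.2, -0.2, -1.8]
gripper_width: 0.0407
```

```bash
python3 - <<'E'
from m import *
s=monitor.sense();print(delta([.463,-.0045,.085],s),s['gripper_width'])
E
```

```text
(array([-0.05, -0.1 , 11.54]), array([ 0.0019, -0.0018,  0.    ]), 'eef', array([ 0.463 , -0.0037,  0.2004])) 0.04074616974763877
```

Request:
{"name": "arm_command", "arguments": {
  "increments": "0 0 2 0 0 0 -1; 0 0 4 0 0 0 -1; 0 0 6 0 0 0 -1; 0 0 8 0 0 0 -1; 0 0 9.8 0 0 0 -1; 0 0 11 0 0 0 -1; 0 0 11.5 0 0 0 -1; 0 0 11.5 0 0 0 -1; 0 0 11.5 0 0 0 -1"
}}

```text
time: 14.42
eef_pos: [0.4636, -0.0028, 0.0862]
orientation: [0.141, 0.99, 0.001, -0.0]
force: [0.6, -0.4, -0.2]
gripper_width: 0.0404
```

```bash
python3 - <<'E'
from m import *
s=monitor.sense();print(delta([.463,-.0045,.071],s),s['gripper_width'])
a=cams.camera('side')[:,:,::-1]
w=cams.camera('wrist')[:,:,::-1]
cv2.imwrite('pics/s9.png',np.hstack([cv2.resize(a[150:230,210:290],(400,400),interpolation=cv2.INTER_CUBIC),cv2.resize(w[110:310,150:350],(400,400))]))
E
```

```text
(array([ 0.01, -0.18,  1.52]), array([ 0.0023, -0.0008,  0.    ]), 'eef', array([ 0.4636, -0.0028,  0.0862])) 0.04043142257237102
```

View pics/s9.png

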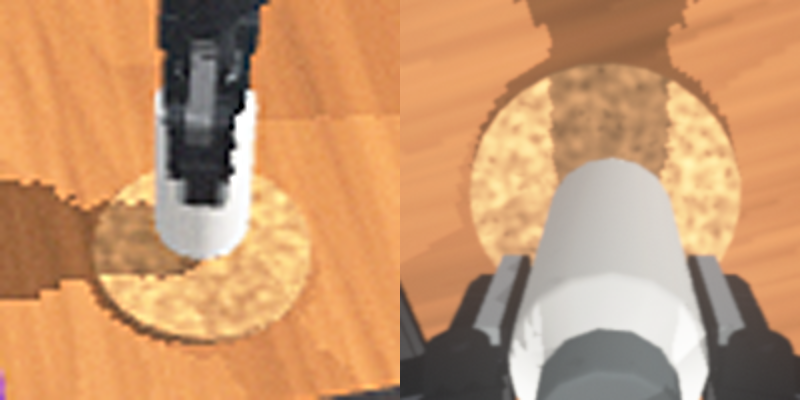

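Over the cork the bottle lines up in side view (column ≈203 against 202) and within about 2 mm in the wrist view. Lowering.

Request:
{"name": "arm_command", "arguments": {
  "increments": "0 -0.1 0.5 0 0 0 -1; 0 -0.1 0.9 0 0 0 -1; 0 -0.1 1.2 0 0 0 -1; 0 -0.1 1.4 0 0 0 -1; 0 -0.1 1.5 0 0 0 -1; 0 -0.1 1.5 0 0 0 -1"
}}

```text
time: 15.02
eef_pos: [0.4635, -0.0041, 0.0715]
orientation: [0.141, 0.99, 0.001, 0.0]
force: [-0.3, 0.1, -1.7]
gripper_width: 0.0412
```

```bash
python3 - <<'E'
from m import *
s=monitor.sense();print(delta([.463,-.0045,.071],s),s['gripper_width'],s['force'],s['ft_torque'])
E
```

```text
(array([ 0.04, -0.05,  0.05]), array([0.0024, 0.0002, 0.    ]), 'eef', array([ 0.4635, -0.0041,  0.0715])) 0.041153050640578934 [-0.29818089  0.13577177 -1.73632165] [ 0.04485359  0.0126706  -0.01538285]
```

Still hanging at −1.7 N, so slightly further until contact.

Request:
{"name": "arm_command", "arguments": {
  "increments": "0 0 0.1 0 0 0 -1; 0 0 0.15 0 0 0 -1; 0 0 0.2 0 0 0 -1; 0 0 0.2 0 0 0 -1"
}}

```text
time: 15.35
eef_pos: [0.4639, -0.0042, 0.0712]
orientation: [0.141, 0.99, 0.001, 0.001]
force: [-2.3, 0.3, 6.5]
gripper_width: 0.0408
```

```bash
python3 - <<'E'
from m import *
s=monitor.sense();print(s['eef_pos'],s['gripper_width'],s['force'],s['ft_torque'])
a=cams.camera('side')[:,:,::-1]
cv2.imwrite('pics/s10.png',cv2.resize(a[150:230,210:290],(400,400),interpolation=cv2.INTER_CUBIC))
E
```

```text
[ 0.46392936 -0.00423149  0.07116584] 0.04082017388150207 [-2.27459125  0.3213863   6.45557095] [-0.05419962  0.64097685 -0.01145472]
```

View pics/s10.png

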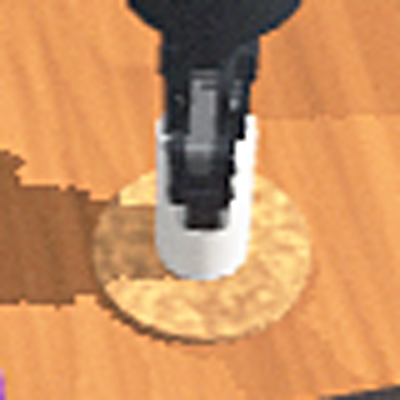

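In contact with the cork. Releasing.

Request:
{"name": "arm_command", "arguments": {
  "increments": "0 0 0 0 0 0 -1; 0 0 0 0 0 0 -1; 0 0 0 0 0 0 1; 0 0 0 0 0 0 1; 0 0 0 0 0 0 1; 0 0 0 0 0 0 1; 0 0 0 0 0 0 1; 0 0 0 0 0 0 1; 0 0 0 0 0 0 1; 0 0 0 0 0 0 1; 0 0 0 0 0 0 1"
}}

```text
time: 16.32
eef_pos: [0.4639, -0.0042, 0.0711]
orientation: [0.141, 0.99, 0.001, 0.001]
force: [-0.4, 0.4, -0.4]
gripper_width: 0.0854
```

```bash
python3 - <<'E'
from m import *
s=monitor.sense();print(s['eef_pos'],s['gripper_width'],s['force'],s['ft_torque'])
a=cams.camera('side')[:,:,::-1]
w=cams.camera('wrist')[:,:,::-1]
cv2.imwrite('pics/s11.png',np.hstack([cv2.resize(a[150:230,210:290],(400,400),interpolation=cv2.INTER_CUBIC),cv2.resize(w[160:360,150:350],(400,400))]))
E
```

```text
[ 0.46393199 -0.00421435  0.07113212] 0.08541856660867962 [-0.41541713  0.41508649 -0.43127872] [ 0.01845328  0.00411569 -0.0497541 ]
```

View pics/s11.png

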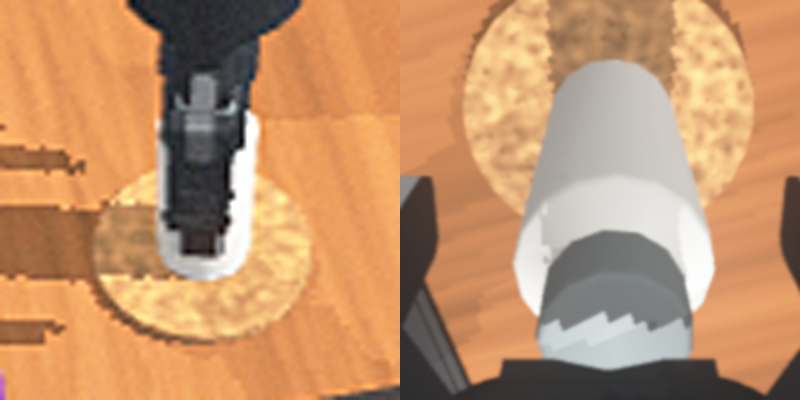

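The jaws are clear on both sides and the bottle stands on the cork. Retreating straight up, then back.

Request:
{"name": "arm_command", "arguments": {
  "increments": "0 0 -1 0 0 0 1; 0 0 -2.5 0 0 0 1; 0 0 -4.5 0 0 0 1; 0 0 -7 0 0 0 1; 0 0 -9.5 0 0 0 1; 0 0 -12 0 0 0 1; 0 0 -14.5 0 0 0 1; 0 0 -16.5 0 0 0 1; 0 0 -18 0 0 0 1; 0 3 -19 0 0 0 1; 0 6 -19 0 0 0 1; 0 9 -19 0 0 0 1; 0 12 -19 0 0 0 1; 0 15 -19 0 0 0 1; 0 18 -19 0 0 0 1; 0 20 -19 0 0 0 1; 0 20 -19 0 0 0 1; 0 20 -19 0 0 0 1"
}}

```text
time: 17.92
eef_pos: [0.5195, 0.1882, 0.2619]
orientation: [0.14, 0.99, 0.001, 0.001]
force: [-0.5, -0.3, -0.1]
gripper_width: 0.0851
```

```bash
python3 - <<'E'
from m import *
s=monitor.sense();print(s['eef_pos'],s['force'],s['time'])
a=cams.camera('side')[:,:,::-1];t=cams.camera('top')[:,:,::-1]
cv2.imwrite('pics/s12.png',a);cv2.imwrite('pics/t12.png',t)
cv2.imwrite('pics/f12.png',np.hstack([cv2.resize(a[150:230,210:290],(400,400),interpolation=cv2.INTER_CUBIC),cv2.resize(t[160:215,212:267],(400,400),interpolation=cv2.INTER_CUBIC)]))
E
```

```text
[0.5194713  0.18816429 0.26193584] [-0.4726426  -0.2850406  -0.10299707] 17.9167
```

View pics/f12.png

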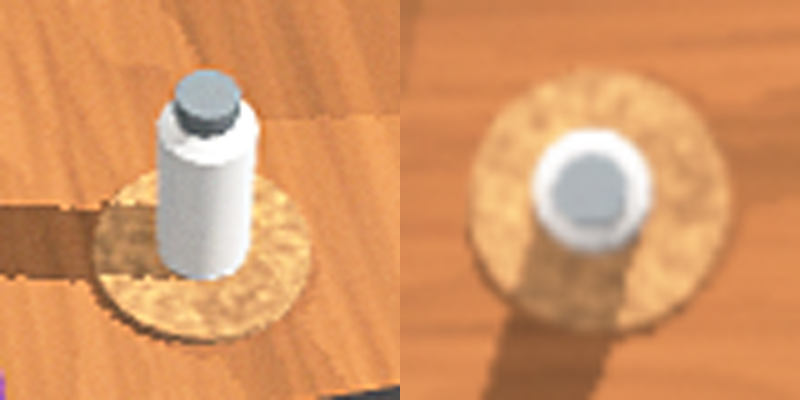

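View pics/s12.png

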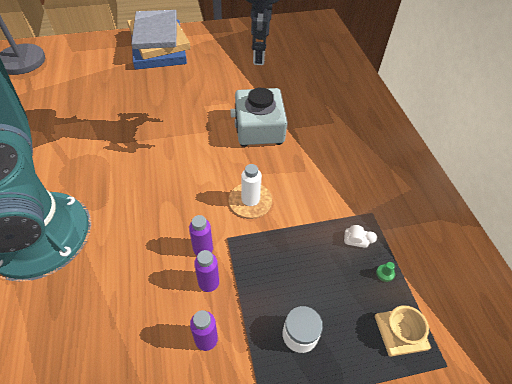

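Side view: the bottle stands upright on the cork. Top crop: cap at (591,190) and disc at (600,200). Allowing for perspective at cap height, the base is about 1 mm off centre. The pad is back up and the look-alikes have not moved. Handing in.

```bash
python3 -c "
from station import arm
print(arm.sign_off())"
```

```text
the job is handed in; nothing more can be done
None
```

I picked up the slim white bottle and pressed its base on the mixer's pad until it hit its stop. I held it there for about 1.7 s at roughly 15 N, then stood it upright on the cork disc, let go and backed away. I handed the job in at about 18 s.

- **Last checks:** In the final pictures the bottle stands upright about 1 mm from the disc's centre in the top view, and about 3–4 mm off by a rough reading of the side view. The pad had come back up, the purple bottles and the jar had not moved, and the gripper was clear of everything.
- **Pressed fully down:** I judged this from the force jumping from 7 to 16 N over 0.8 mm and from the height matching the 12 mm travel, since the pad's position can't be read directly.
- **Disagreements:** The pad position agreed to about 2–3 mm between cameras. One automatic outline of the cork from the wrist camera was poor, so I left it out and used the side and top views, which agreed to 3 mm. The measured weight also came out at about 0.25 kg, above the stated 0.1–0.2 kg; I took that to be sensor noise.

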